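# Make up an inlet kit and a leak-check kit for a service visit

## Robot

A 6-joint arm with a two-finger parallel gripper is mounted at the origin on the work surface; the furniture and walls round the work are solid. World frame = base frame: x ahead of the robot, y to its left, z up, the work surface at z = 0. Lengths are in m, angles in rad, forces in N, time in s.
With the tool pointing down it reaches from about 0.35 to 0.975 m from the base axis. Payload 4.9 kg.
Tool frame: the origin (TCP) lies on the mounting face of the last link; the fingertips stand 173 mm ahead of it and the grasp point (between the pads) lies 155 mm ahead of it (tcp_to_grasp is the distance from the TCP to the grasp point, in m); z points along the fingers, y is the line along which they close (so a half turn about z gives the same grasp; the last joint's range is limited). The gripper opens to 85 mm and grips with 20 to 120 N. Pads are 22 mm wide; open, the fingers measure 114 mm over their backs; the gripper's body (76 mm by 85 mm) begins 54 mm behind the grasp point. The pads swing forward as they close: fully open they stand 13 mm farther back than shut.
Start: joints at [1.098, 0.053, 1.613, -0, 1.476, -0.119], TCP at [0.217, 0.586, 0.405] pointing down, gripper open.
Joint ranges: [-3.01, 3.01], [-1.01, 2.22], [0.06, 2.58], [-1.02, 4.17], [0.09, 2.62], [-3.14, 3.14]. Speed limits (rad/s): [2.57, 2.57, 3.14, 3.14, 3.14, 3.14].

## Interface

Orientations are given as a rotation vector (axis times angle).
In Python, from station import get_obs, get_image, calibration, finish_job, tcp_to_grasp gives the robot as it stands. The module is installed in compiled form; this text tells all that it offers.
- The arm moves only by the tool arm_command, never from a script. Its argument "plan" is a list that holds one entry, the list of rows, each a list of 6 numbers: the shift along the tool's x, y, z in cm, then the turn, a rotation vector about the tool's x, y, z in rad. A call has 1 to 12 rows; each row is the pose to reach, as a shift and turn from the pose commanded when the call began, along the tool's axes at that moment; what a row does not reach only later rows make up. A row lasts 1/12 s, in which the tool goes at most 41.7 mm and 7.16 degrees, less where a joint would pass 70% of its speed; a pose out of reach is approached as far as the arm can. A call with a gripper value outside its range is refused whole. "gripper" is the closure, from -1 (fully open) to 1 (shut), set as the call begins (left out, the last holds). The fingers move at their own pace and stop on an object; "force" is the grip in N (left out, the last holds). Time passes only in rows, so rows that repeat a pose let the fingers close. It gives the time, the measured TCP pose, the force, the opening and the grip force at its end, in the units of the state.
- get_obs(): the state, without advancing time (a new reading comes with each control period).
- get_image(name): name is "scene" or "top" or "wrist"; returns (picture, depth): 400x640x3 uint8, blue, green, red; 400x640 float32, m along the optical axis (not along the pixel's ray), 0 where there is no reading.
- calibration(name): a dict with "fx", "fy", "cx", "cy" (pixels), "pose" (4x4, takes a point from camera to world coordinates). Camera axes: x right, y up, looking along -z (the intrinsics and any distortion apply to the point x, -y, -z); pixel columns grow to the right and rows downward; lengths in m; the calibration is good to about 2 mm. A picture is of the moment at which its call begins: read the wrist's pose just before it. calibration takes no time and is no camera call; for the wrist camera it gives the pose at the moment of the call.
- finish_job(): hands the job in; it is judged then, once.
The state is a dict: "t": time; "q": joint angles; "dq": joint speeds; "effort": joint torques, N m; "tool_pos": TCP position; "tool_rot": TCP orientation; "contact_force": force on the tool from outside, world axes, zero at the start; "wrist_torque": the same for the moment, N m; "opening": finger opening in m; "grip_force": force on a finger pad.
Only numpy, scipy, OpenCV 4.12 (cv2) and the standard library are available. Lean on these libraries where they do the work, as an engineer would, in place of code of your own. Each camera call takes 0.05 s, during which the arm holds its last target. There are 200 camera calls.

## Task

Make up two service kits from the stock on the right. Inlet kit, in the hinged dark grey case: the round septa tin in the narrow compartment and the flat white-lidded blue ferrule box in the wide one, both lying flat below the rim; only when both are in, close the case's lid fully. Leak-check kit, in the open green tray: the white roll of tape in the wide compartment and the yellow-and-black block battery in the narrow one, both lying flat; leave the white charger where it is.

Things in the scene. Friction and masses are not known exactly. Their poses are not given: they have to be found in the camera images.
- case: Dark grey case, fixed, 130 x 200 mm, rim 34 mm high, walls and floor 2.5 mm. Origin: centre of its underside; z up, x towards the hinge at the back (away from robot), y to the left; turned up to 0.2 rad. A white 3 mm divider, top at z = 24 mm, parts two compartments, both x -62 to 62 mm: narrow one on the left, y 15.5 to 97.5 mm; wide one on the right, y -97.5 to 12.5 mm.
- case_lid (a joint): Angle of the case's lid, rad: 0 shut, 1.83 fully open (leaning back past upright); starts at 1.65 to 1.82. Friction holds it when near upright; a few newtons at its edge push it over, and it must be pushed down most of the way. The lid is 130 mm long from hinge to front edge, 200 mm wide, 18 mm deep; shut, its top is 52 mm above the worktop.
- case_hinge (a point): Middle of the lid's hinge line, on the back of the case: x = 67 mm, y = 0, z = 34 mm in the case's frame. The hinge line runs along the case's y.
- lid_edge (a point): Middle of the lid's free edge on its outer (top) face: 132 mm from the hinge line along the lid and 18 mm to the outer side. With the lid open it is the uppermost edge, at the back, about 165 mm up. Moves with the lid.
- tray: Green open tray, fixed, 136 x 156 mm, 22 mm high, walls and floor 3 mm. Origin: centre of its underside; z up, x away from the robot, y to the left; turned up to 0.2 rad. A 3 mm divider, 18 mm high, parts two compartments, both x -65 to 65 mm: wide one on the left, y -6 to 75 mm; narrow one on the right, y -75 to -9 mm.
- septa_tin_mid (a point): Round white and grey tin with a green disc on its lid, 56 mm in diameter, 28 mm high, lying flat on the worktop. Point at its centre, half-way up. z up. The lid stays on.
- ferrule_box_mid (a point): Small flat box, blue base and white lid (white from above), 60 mm (x) by 90 mm (y), 22 mm high, shut, lying flat. Point at its centre, half-way up. z up; it can be gripped across its 60 mm width, along x.
- tape_roll_mid (a point): White roll of tape with a blue core, 62 mm outside diameter, 19 mm high, lying flat with its hole (about 30 mm) upwards. Point at its centre, half-way up. z up.
- battery_mid (a point): Yellow-and-black block battery lying on its side, 27 mm (x) by 48 mm (y), 17 mm high. Point at its centre, half-way up. z up.
- charger_mid (a point): White mains charger, a rounded block 28 mm (x) by 46 mm (y; 60 mm with its pins), 28 mm high: not part of either kit, to be left where it is. Point at the centre of the block, half-way up.
Mind the look-alikes: they are no part of the job. Leave any red look-alike of the part that bears septa_tin_mid alone.

How it is judged:
On the way:
1. the septa tin and the ferrule box lie flat in their own compartments of the case while its lid is still open (x of septa_tin_mid in the frame of case between -0.05 and 0.05 m and y of septa_tin_mid in the frame of case between 0.022 and 0.091 m and z of septa_tin_mid in the frame of case between 0 and 0.0215 m and angle between each of septa_tin_mid, ferrule_box_mid's own z axis and vertical below 0.12 rad and x of ferrule_box_mid in the frame of case between -0.05 and 0.05 m and y of ferrule_box_mid in the frame of case between -0.09 and 0.005 m and z of ferrule_box_mid in the frame of case between 0 and 0.0185 m and value of joint case_lid above 1 rad), for 0.2 s.
At the end, for the whole second after the job is handed in: Tin in the narrow and ferrule box in the wide compartment of the case, tape in the wide and battery in the narrow one of the tray, each on the floor within 5 mm and level within 0.12 rad; lid shut within 0.05 rad and at rest; charger within 25 mm of its start (x of septa_tin_mid in the frame of case between -0.05 and 0.05 m and y of septa_tin_mid in the frame of case between 0.022 and 0.091 m and z of septa_tin_mid in the frame of case between 0 and 0.0215 m and angle between each of septa_tin_mid, ferrule_box_mid, tape_roll_mid, battery_mid's own z axis and vertical below 0.12 rad and x of ferrule_box_mid in the frame of case between -0.05 and 0.05 m and y of ferrule_box_mid in the frame of case between -0.09 and 0.005 m and z of ferrule_box_mid in the frame of case between 0 and 0.0185 m and x of tape_roll_mid in the frame of tray between -0.055 and 0.055 m and y of tape_roll_mid in the frame of tray between 0 and 0.07 m and z of tape_roll_mid in the frame of tray between 0 and 0.0175 m and x of battery_mid in the frame of tray between -0.055 and 0.055 m and y of battery_mid in the frame of tray between -0.07 and -0.015 m and z of battery_mid in the frame of tray between 0 and 0.0165 m and value of joint case_lid below 0.05 rad and velocity of joint case_lid below 0.05 rad/s); the robot touches nothing.
It fails at once if the charger was moved more than 25 mm (distance of charger_mid from where it was at the start of the episode above 0.025 m).
It also fails if it takes over 125 s, if anything falls off the work surface, if the arm or the gripper's body presses on something with over 40 N, if the wrist force passes 120 N, or if a joint passes its speed limit or range.

## Working session

There is one attempt and no reset: what is moved stays moved. The work goes in short steps, Python scripts to look and compute and a tool call to move; the robot and the scene stay as the last step left them, time stands still between calls to the robot, and variables do not carry over. Pictures are saved under pics/ and viewed, at most 16 in all, crops included, and the job is handed in when it is done.

Besides the shell and the picture viewer there is one more tool, called by a JSON object that holds its "method" and its "body". arm_command: Moves the arm, as the interface text tells. Its arguments: {"type":"object","properties":{"plan":{"type":"array"},"gripper":{"type":"number"},"force":{"type":"number"}},"required":["plan"]}

```bash
mkdir -p pics; cat > h.py <<'E'
import numpy as np, cv2
from scipy.spatial.transform import Rotation as R
from station import *
def snap(n,f):
    c=calibration(n); im,d=get_image(n); cv2.imwrite(f'pics/{f}.png',im); np.savez(f'{f}.npz',im=im,d=d,K=[c['fx'],c['fy'],c['cx'],c['cy']],T=c['pose']); return im,d
def load(f): 
    z=np.load(f'{f}.npz'); return z
def cloud(f):
    z=load(f); fx,fy,cx,cy=z['K']; d=z['d']; v,u=np.mgrid[:400,:640]
    P=np.stack([(u-cx)/fx*d,-(v-cy)/fy*d,-d],-1); return P@z['T'][:3,:3].T+z['T'][:3,3], d>0
def ray(f,u,v,zz):
    z=load(f); fx,fy,cx,cy=z['K']; r=z['T'][:3,:3]@np.array([(u-cx)/fx,-(v-cy)/fy,-1]); o=z['T'][:3,3]; return o+r*(zz-o[2])/r[2]
E
python3 - <<'E'
from h import *
o=get_obs(); print(o); snap('top','top0'); snap('scene','sc0'); c=calibration('top'); print(c)
E
```

```text
{'t': 0.0, 'q': array([ 1.09802150e+00,  5.33737146e-02,  1.61430222e+00,  1.94810262e-05,
        1.47598579e+00, -1.18985502e-01]), 'dq': array([ 0.00200167, -0.00120422, -0.00010988, -0.0023018 ,  0.00089065,
       -0.00207511]), 'effort': array([-2.19145863e-03, -3.93681943e+01, -3.70172060e+01, -3.12323000e-04,
        6.98476390e-03,  2.59572055e-06]), 'tool_pos': array([0.21640137, 0.58605686, 0.40344728]), 'tool_rot': array([-0.55273039, -3.0919536 ,  0.00309936]), 'contact_force': array([0.71148027, 0.08669056, 0.70132153]), 'wrist_torque': array([-0.02040175,  0.01038774,  0.01357497]), 'grip_force': 0.0, 'opening': 0.08520381860302338}
{'fx': 395.0061330739192, 'fy': 395.0061330739192, 'cx': 313.5904897981493, 'cy': 200.91046537791922, 'pose': array([[-0.02997773,  0.98882824, -0.14601386,  0.31330878],
       [-0.99951303, -0.03092098, -0.00419417, -0.08285061],
       [-0.00866221,  0.14581702,  0.98927365,  1.11859812],
       [ 0.        ,  0.        ,  0.        ,  1.        ]])}
```

View pics/top0.png

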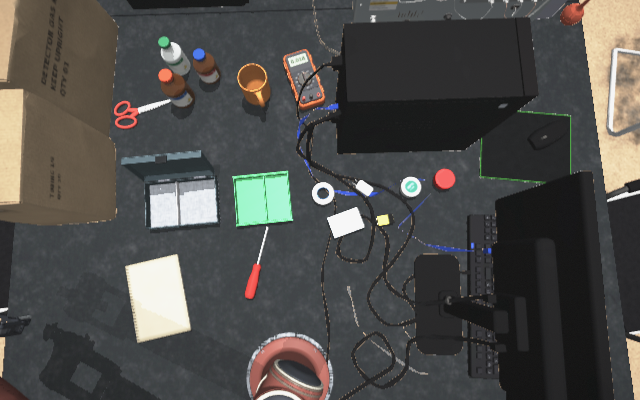

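View pics/sc0.png

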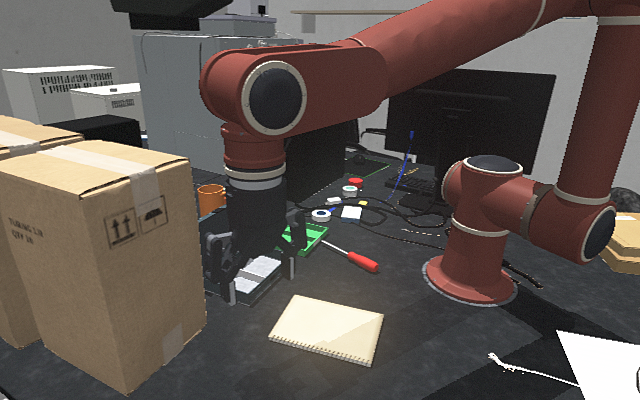

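```bash
python3 - <<'E'
from h import *
im=cv2.imread('pics/top0.png')
cv2.imwrite('pics/c1.png',cv2.resize(im[165:245,300:460],None,fx=5,fy=5,interpolation=cv2.INTER_CUBIC))
cv2.imwrite('pics/c2.png',cv2.resize(im[145:240,115:305],None,fx=4.2,fy=4.2,interpolation=cv2.INTER_CUBIC))
P,m=cloud('top0')
for n,(u,v) in dict(tin=(411,187),red=(445,179),tape_edge=(315,193),box=(346,222),bat=(383,220),ch=(364,187),pcTop=(440,60),pcNear=(440,90),pcB=(400,148),pcB2=(500,148),mug=(253,80),mon=(540,250),phone=(437,300),lidtop=(165,155),floor=(300,280)).items(): print(n,P[v,u].round(3))
E
```

```text
tin [ 0.504 -0.351  0.031]
red [ 0.525 -0.449  0.027]
tape_edge [ 0.499 -0.083  0.015]
box [ 0.413 -0.166  0.024]
bat [ 0.416 -0.27   0.018]
ch [ 0.509 -0.221  0.027]
pcTop [ 0.69  -0.334  0.395]
pcNear [ 0.628 -0.329  0.396]
pcB [ 0.613 -0.324  0.049]
pcB2 [ 0.615 -0.622  0.006]
mug [0.845 0.091 0.013]
mon [ 0.318 -0.486  0.396]
phone [ 0.202 -0.384  0.086]
lidtop [0.581 0.287 0.166]
floor [ 0.257 -0.034  0.   ]
```

View pics/c1.png

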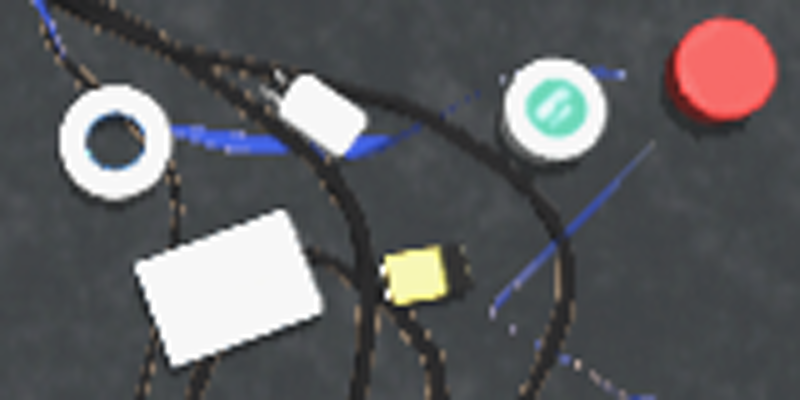

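View pics/c2.png

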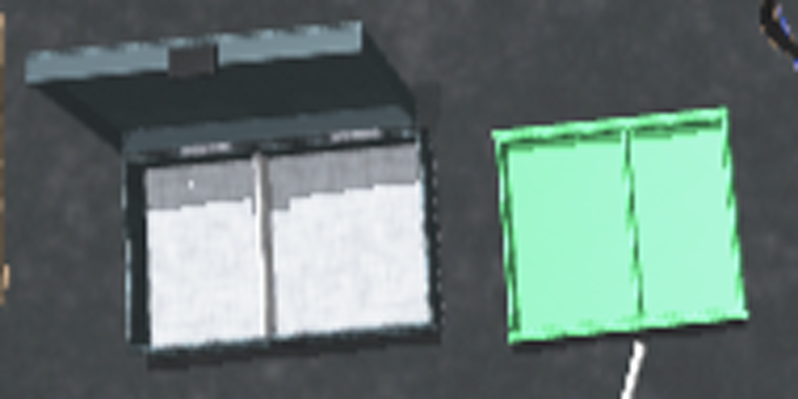

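```bash
python3 - <<'E'
from h import *
def pr(s,o,pts,z): return np.array([ray('top0',o[0]+(a-.5*0)/s,o[1]+b/s,z) for a,b in pts])
C1=lambda p,z:pr(5,(300,165),p,z); C2=lambda p,z:pr(4.2,(115,145),p,z)
np.set_printoptions(precision=4,suppress=True)
t=C2([(492,131),(728,108),(748,318),(510,343)],.022); print('tray',t.mean(0),[np.linalg.norm(t[i]-t[i-1]) for i in range(4)]); 
for i,j in((3,0),(2,1)): e=t[j]-t[i]; print(np.arctan2(e[1],e[0]))
for i,j in((1,0),(2,3)): e=t[j]-t[i]; print(np.arctan2(e[1],e[0])-np.pi/2)
d=C2([(268,338),(260,152)],.024); e=d[1]-d[0]; print('div',d,np.linalg.norm(e),np.arctan2(e[1],e[0]))
f=C2([(127,343),(433,328)],.034); e=f[0]-f[1]; print('front',f,np.linalg.norm(e),np.arctan2(e[1],e[0])-np.pi/2)
g=C2([(123,135),(418,110)],.034+.0); e=g[0]-g[1]; print('lidbase',g,np.linalg.norm(e),np.arctan2(e[1],e[0])-np.pi/2)
l=C2([(25,52),(362,22)],.165); e=l[0]-l[1];print('lid',l,np.linalg.norm(e),np.arctan2(e[1],e[0])-np.pi/2)
b=C1([(135,267),(285,210),(323,310),(172,367)],.022); print('box',b.mean(0),[np.linalg.norm(b[i]-b[i-1]) for i in range(4)])
for i,j in((1,0),(2,3)): e=b[j]-b[i]; print(np.arctan2(e[1],e[0])-np.pi/2)
print('tape',C1([(115,142)],.019)); print('tin',C1([(555,108)],.028))
q=C1([(383,250),(445,245),(467,243),(472,293),(388,305)],.017);print('bat',q, q[[0,2,3,4]].mean(0))
print('ch',C1([(323,115)],.028))
print(C1([(307,75),(367,118),(347,157),(285,112)],.028))
P,m=cloud('top0')
w=(P[...,2]>.1)&(P[...,0]<.62)&(P[...,1]<-.1)&(P[...,1]>-.42); print('PC minx',P[...,0][w].min() if w.any() else None)
w=(P[...,2]>.3)&(P[...,0]>.4)&(P[...,1]<0)&(P[...,1]>-.6);print(P[...,0][w].min(), P[w][:,1].max())
E
```

```text
tray [0.487  0.0652 0.022 ] [np.float64(0.14433011119193723), np.float64(0.16015056417002896), np.float64(0.14323264601783312), np.float64(0.15858627813893653)]
0.08301159838571574
0.07218346003756043
0.06741215959859725
0.0742320652489632
div [[0.4175 0.2989 0.024 ]
 [0.5434 0.3068 0.024 ]] 0.1261060755741922 0.06272008058247494
front [[0.4161 0.3882 0.034 ]
 [0.4198 0.1869 0.034 ]] 0.20135281071335165 0.018317768408885327
lidbase [[0.5558 0.3954 0.034 ]
 [0.5666 0.1978 0.034 ]] 0.19796834075212041 0.05456557869059453
lid [[0.5786 0.3976 0.165 ]
 [0.5905 0.1975 0.165 ]] 0.2004566049806448 0.05917559450886323
box [ 0.4113 -0.1658  0.022 ] [np.float64(0.05913238049303409), np.float64(0.0899203443279123), np.float64(0.059542298658195825), np.float64(0.08975799427162363)]
0.33325665915624403
0.32871843671990275
tape [[ 0.4962 -0.1054  0.019 ]]
tin [[ 0.5062 -0.352   0.028 ]]
bat [[ 0.4305 -0.2534  0.017 ]
 [ 0.4323 -0.2882  0.017 ]
 [ 0.433  -0.3005  0.017 ]
 [ 0.4049 -0.3017  0.017 ]
 [ 0.3996 -0.2545  0.017 ]] [ 0.417  -0.2775  0.017 ]
ch [[ 0.5064 -0.2221  0.028 ]]
[[ 0.5294 -0.2143  0.028 ]
 [ 0.5039 -0.2467  0.028 ]
 [ 0.4821 -0.2344  0.028 ]
 [ 0.5087 -0.201   0.028 ]]
PC minx 0.10977930384289783
0.4000504307408747 -0.09340801617299886
```

```bash
cat >> h.py <<'E'
def go(x,y,z,a,tilt=None):
    """row (cm, rad) from here to grasp point x,y,z with fingers closing along world angle a, tool down"""
    o=get_obs(); Rc=R.from_rotvec(o['tool_rot']); best=None
    for b in (a,a+np.pi):
        yv=np.array([np.cos(b),np.sin(b),0]); zv=np.array([0,0,-1.]); Rt=R.from_matrix(np.stack([np.cross(yv,zv),yv,zv],1))
        r=(Rc.inv()*Rt).as_rotvec()
        if best is None or np.linalg.norm(r)<np.linalg.norm(best): best=r
    s=Rc.inv().apply(np.array([x,y,z+tcp_to_grasp if not callable(tcp_to_grasp) else z+tcp_to_grasp()])-o['tool_pos'])*100
    print('row',np.r_[s,best].round(3).tolist(),'grasp',(o['tool_pos']+Rc.apply([0,0,.155])).round(4),'t',round(o['t'],1),'q',o['q'].round(2),'F',o['contact_force'].round(1),'op',round(o['opening'],4),'gf',round(o['grip_force'],1))
E
python3 -c "
from h import *
print(tcp_to_grasp); go(.36,.05,.2,.13); go(.4113,-.1658,.15,.331)"
```

```text
0.1547
row [-32.042, -45.303, 4.964, -0.002, 0.001, 1.087] grasp [0.2163 0.5858 0.2486] t 0.1 q [ 1.1   0.05  1.61 -0.    1.48 -0.12] F [ 0.7  0.7 -0. ] op 0.0852 gf 0.0
row [-44.332, -63.759, 9.996, -0.002, 0.001, 0.886] grasp [0.2163 0.5858 0.2486] t 0.1 q [ 1.1   0.05  1.61 -0.    1.48 -0.12] F [ 0.7  0.7 -0. ] op 0.0852 gf 0.0
```

{"method": "arm_command", "body": {"plan": [[[-44.3,-63.8,5,0,0,0.886],[-44.3,-63.8,5,0,0,0.886],[-44.3,-63.8,5,0,0,0.886],[-44.3,-63.8,5,0,0,0.886],[-44.3,-63.8,5,0,0,0.886],[-44.3,-63.8,5,0,0,0.886],[-44.3,-63.8,5,0,0,0.886],[-44.3,-63.8,5,0,0,0.886],[-44.3,-63.8,5,0,0,0.886],[-44.3,-63.8,5,0,0,0.886],[-44.3,-63.8,5,0,0,0.886],[-44.3,-63.8,5,0,0,0.886]]], "gripper": -1, "force": 40}}

```text
t: 1.1
tool_pos: [0.3411, 0.1014, 0.3722]
tool_rot: [1.824, 2.557, 0.001]
contact_force: [1.1, -0.0, 0.2]
opening: 0.0853
grip_force: 0.0
```

```bash
python3 -c "
from h import *
go(.4113,-.1658,.12,.331)"
```

```text
row [-27.55, -2.068, 9.753, 0.001, 0.0, 0.001] grasp [0.3412 0.1014 0.2172] t 1.1 q [ 0.08 -0.66  2.23  0.    1.57 -0.25] F [ 1.1 -0.   0.2] op 0.0853 gf 0.0
```

{"method": "arm_command", "body": {"plan": [[[-27.5,-2,9.7,0,0,0],[-27.5,-2,9.7,0,0,0],[-27.5,-2,9.7,0,0,0],[-27.5,-2,9.7,0,0,0],[-27.5,-2,9.7,0,0,0],[-27.5,-2,9.7,0,0,0],[-27.5,-2,9.7,0,0,0],[-27.5,-2,9.7,0,0,0],[-27.5,-2,9.7,0,0,0],[-27.5,-2,9.7,0,0,0],[-27.5,-2,9.7,0,0,0]]]}}

```text
t: 2.02
tool_pos: [0.4119, -0.1624, 0.276]
tool_rot: [1.823, 2.558, 0.001]
contact_force: [0.3, 0.2, 0.9]
opening: 0.0855
grip_force: 0.0
```

```bash
python3 -c "
from h import *
go(.4113,-.1658,.12,.331); snap('wrist','w1');go(.4113,-.1658,.022,.331)
P,m=cloud('w1');im=load('w1')['im'];print(P[200,320])
w=m&(P[...,2]>.018)&(P[...,2]<.028)&(np.hypot(P[...,0]-.411,P[...,1]+.166)<.06)
w=w.astype(np.uint8);print(w.sum()); r=cv2.minAreaRect((P[w>0][:,:2]*1000).astype(np.float32));print(r)"
```

```text
row [-0.299, -0.164, 0.132, 0.001, 0.0, 0.001] grasp [ 0.412  -0.1625  0.121 ] t 2.0 q [-0.54 -0.29  2.15  0.    1.28 -0.88] F [0.3 0.2 0.9] op 0.0855 gf 0.0
row [-0.303, -0.187, 9.958, 0.001, 0.001, 0.002] grasp [ 0.4122 -0.1624  0.1213] t 2.1 q [-0.54 -0.29  2.15  0.    1.28 -0.88] F [-0.1 -0.1 -1.2] op 0.0855 gf 0.0
[ 0.41360353 -0.15729758  0.02226738]
7798
((411.1540832519531, -166.4264678955078), (60.07095718383789, 89.95439910888672), 18.450523376464844)
```

View pics/w1.png

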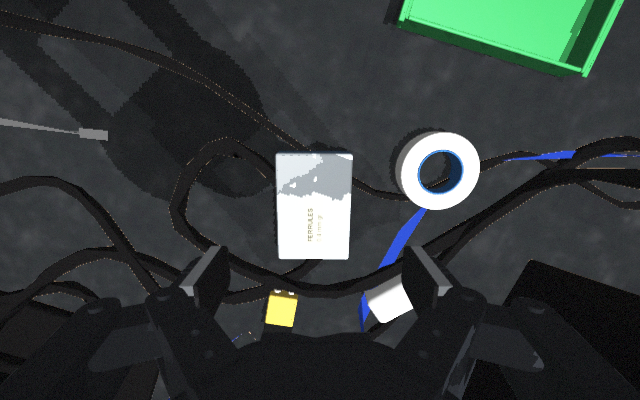

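{"method": "arm_command", "body": {"plan": [[[-0.4,-0.1,4,0,0,0],[-0.4,-0.1,7.0,0,0,0],[-0.4,-0.1,8.5,0,0,0],[-0.4,-0.1,9.3,0,0,0],[-0.4,-0.1,9.7,0,0,0],[-0.4,-0.1,9.7,0,0,0],[-0.4,-0.1,9.7,0,0,0]]]}}

```text
t: 2.65
tool_pos: [0.413, -0.1675, 0.1801]
tool_rot: [1.823, 2.556, 0.0]
contact_force: [-0.9, -0.7, 0.2]
opening: 0.0857
grip_force: 0.0
```

{"method": "arm_command", "body": {"plan": [[[0,0,0,0,0,0],[0,0,0,0,0,0],[0,0,0,0,0,0],[0,0,0,0,0,0],[0,0,0,0,0,0],[0,0,0,0,0,0],[0,0,0,0,0,0],[0,0,0,0,0,0]]], "gripper": 1, "force": 40}}

```text
t: 3.32
tool_pos: [0.4131, -0.1679, 0.1802]
tool_rot: [1.824, 2.555, 0.001]
contact_force: [-0.8, 0.9, 6.0]
opening: 0.0587
grip_force: 43.9
```

```bash
python3 -c "
from h import *
go(.411,-.1664,.12,.322)"
```

```text
row [0.197, -0.135, -9.453, 0.002, 0.002, 0.009] grasp [ 0.4135 -0.1681  0.0252] t 3.3 q [-0.55 -0.12  2.19  0.    1.07 -0.88] F [-0.8  0.9  6. ] op 0.0587 gf 43.9
```

{"method": "arm_command", "body": {"plan": [[[0,0,-2,0,0,0],[0,0,-6,0,0,0],[0,0,-10,0,0,0],[0,0,-11,0,0,0],[0,0,-11,0,0,0]]]}}

```text
t: 3.73
tool_pos: [0.4136, -0.1683, 0.2934]
tool_rot: [1.82, 2.549, 0.001]
contact_force: [0.3, -0.3, -0.8]
opening: 0.0588
grip_force: 43.4
```

```bash
python3 -c "
from h import *
go(.481,.2466,.13,.06)"
```

```text
row [37.059, 19.848, 0.713, 0.007, 0.007, 0.271] grasp [ 0.4149 -0.1691  0.1384] t 3.7 q [-0.55 -0.3   2.13 -0.    1.31 -0.88] F [ 0.3 -0.3 -0.8] op 0.0588 gf 43.4
```

{"method": "arm_command", "body": {"plan": [[[37,19.8,0.7,0,0,0.27],[37,19.8,0.7,0,0,0.27],[37,19.8,0.7,0,0,0.27],[37,19.8,0.7,0,0,0.27],[37,19.8,0.7,0,0,0.27],[37,19.8,0.7,0,0,0.27],[37,19.8,0.7,0,0,0.27],[37,19.8,0.7,0,0,0.27],[37,19.8,0.7,0,0,0.27],[37,19.8,0.7,0,0,0.27],[37,19.8,0.7,0,0,0.27],[37,19.8,0.7,0,0,0.27]]]}}

```text
t: 4.73
tool_pos: [0.4786, 0.2496, 0.2791]
tool_rot: [-2.146, -2.291, 0.004]
contact_force: [-0.8, 0.4, -1.4]
opening: 0.0583
grip_force: 43.4
```

{"method": "arm_command", "body": {"plan": [[[0,0,0,0,0,0],[0,0,0,0,0,0],[0,0,0,0,0,0]]]}}

```text
t: 4.98
tool_pos: [0.479, 0.2456, 0.2805]
tool_rot: [-2.154, -2.286, 0.003]
contact_force: [0.2, 0.2, 0.5]
opening: 0.0595
grip_force: 43.4
```

```bash
python3 -c "
from h import *
go(.481,.2466,.07,.06); snap('wrist','w2')"
```

```text
row [0.095, 0.215, 5.581, -0.002, 0.001, -0.001] grasp [0.4787 0.2454 0.1255] t 5.0 q [ 0.34 -0.04  1.92 -0.    1.26  0.28] F [0.2 0.2 0.5] op 0.0595 gf 43.4
```

View pics/w2.png

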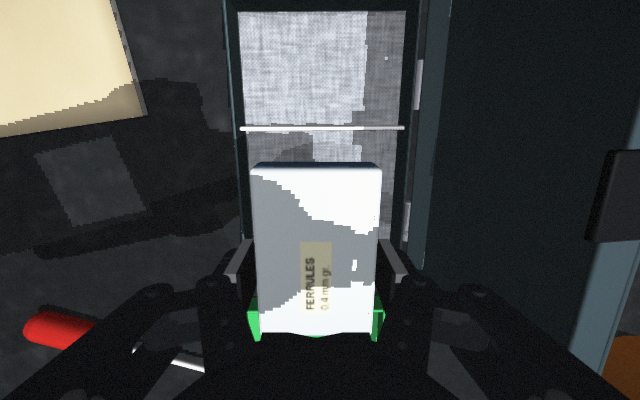

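```bash
python3 -c "
from h import *
np.set_printoptions(precision=4,suppress=True)
for p in ((241,128),(405,127)): print(ray('w2',*p,.024))
print('inner rim front-left/back-left',ray('w2',232,8,.034))
for p in ((252,165),(381,163),(259,333),(378,333)): print(ray('w2',*p,.1225))
P,m=cloud('w2');print(P[200,310],P[280,300])
"
```

```text
[0.4184 0.3019 0.024 ]
[0.5418 0.3101 0.024 ]
inner rim front-left/back-left [0.4158 0.3781 0.034 ]
[0.4475 0.2921 0.1225]
[0.504  0.2965 0.1225]
[0.4512 0.2033 0.1225]
[0.5135 0.2072 0.1225]
[0.4738 0.2776 0.1224] [0.4712 0.2356 0.1217]
```

```bash
python3 -c "
from h import *
go(.481,.2435,.0285,.065)"
```

```text
row [-0.212, 0.185, 9.77, -0.001, 0.0, -0.006] grasp [0.479  0.2455 0.1259] t 5.0 q [ 0.34 -0.04  1.92 -0.    1.26  0.28] F [ 0.1  0.4 -1.2] op 0.0591 gf 43.4
```

{"method": "arm_command", "body": {"plan": [[[-0.2,0.2,3,0,0,0],[-0.2,0.2,5.5,0,0,0],[-0.2,0.2,7.5,0,0,0],[-0.2,0.2,8.7,0,0,0],[-0.2,0.2,9.3,0,0,0],[-0.2,0.2,9.7,0,0,0],[-0.2,0.2,9.7,0,0,0],[-0.2,0.2,9.7,0,0,0]]]}}

```text
t: 5.7
tool_pos: [0.482, 0.245, 0.1857]
tool_rot: [2.152, 2.287, 0.003]
contact_force: [0.4, 0.3, -0.6]
opening: 0.0592
grip_force: 43.4
```

```bash
python3 -c "
from h import *
go(.481,.2435,.0285,.065)"
```

```text
row [-0.142, -0.112, 0.25, 0.002, -0.001, -0.004] grasp [0.4823 0.2451 0.0307] t 5.7 q [ 0.33  0.1   1.96 -0.    1.08  0.27] F [ 0.4  0.3 -0.6] op 0.0592 gf 43.4
```

{"method": "arm_command", "body": {"plan": [[[-0.1,-0.1,0.2,0,0,0],[-0.1,-0.1,0.25,0,0,0],[-0.1,-0.1,0.25,0,0,0]]]}}

```text
t: 5.95
tool_pos: [0.4807, 0.244, 0.1827]
tool_rot: [2.152, 2.288, 0.002]
contact_force: [-0.2, 0.1, -0.6]
opening: 0.0592
grip_force: 43.5
```

{"method": "arm_command", "body": {"plan": [[[0,0,0,0,0,0],[0,0,0,0,0,0],[0,0,0,0,0,0],[0,0,-0.5,0,0,0],[0,0,-2,0,0,0],[0,0,-5,0,0,0],[0,0,-9,0,0,0],[0,0,-9,0,0,0],[0,0,-9,0,0,0]]], "gripper": -0.65}}

```text
t: 6.7
tool_pos: [0.4818, 0.2443, 0.2761]
tool_rot: [2.15, 2.286, 0.01]
contact_force: [-0.7, -0.6, 0.2]
opening: 0.0704
grip_force: 0.0
```

```bash
python3 -c "
from h import *
go(.45,-.2,.13,0)
snap('wrist','w3')
P,m=cloud('w3')
w=m&(P[...,2]>.017)&(P[...,2]<.033)&(np.hypot(P[...,0]-.481,P[...,1]-.248)<.05)
print(w.sum(),np.percentile(P[w][:,2],[5,50,95]),P[w].mean(0),np.ptp(P[w],0))
A=np.c_[P[w][:,:2],np.ones(w.sum())];print(np.linalg.lstsq(A,P[w][:,2],rcond=None)[0])"
```

```text
row [-44.156, -5.878, -0.989, 0.007, -0.002, 0.061] grasp [0.4829 0.2447 0.1211] t 6.7 q [ 0.33 -0.04  1.92  0.    1.24  0.27] F [-0.7 -0.6  0.2] op 0.0704 gf 0.0
8026 [0.02339912 0.02457062 0.02564618] [0.48020444 0.24922016 0.02454664] [0.06416408 0.09218956 0.00692946]
[-5.34261489e-05 -2.51512480e-03  2.51991139e-02]
```

View pics/w3.png

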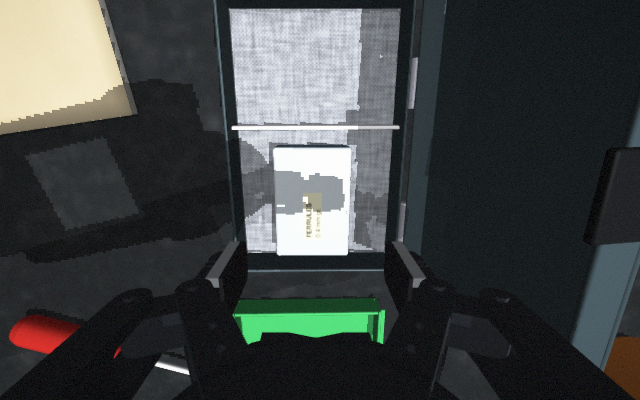

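```bash
python3 -c "
from h import *
P,m=cloud('top0')
for c in (400,420,440): print([tuple(P[r,c].round(3)) for r in range(92,160,6)])
go(.49,-.352,.14,0)"
```

```text
[(np.float64(0.628), np.float64(-0.253), np.float64(0.394)), (np.float64(0.614), np.float64(-0.251), np.float64(0.396)), (np.float64(0.612), np.float64(-0.256), np.float64(0.373)), (np.float64(0.613), np.float64(-0.264), np.float64(0.337)), (np.float64(0.613), np.float64(-0.271), np.float64(0.301)), (np.float64(0.612), np.float64(-0.278), np.float64(0.267)), (np.float64(0.613), np.float64(-0.288), np.float64(0.222)), (np.float64(0.613), np.float64(-0.297), np.float64(0.175)), (np.float64(0.612), np.float64(-0.307), np.float64(0.126)), (np.float64(0.613), np.float64(-0.319), np.float64(0.069)), (np.float64(0.614), np.float64(-0.334), np.float64(0.001)), (np.float64(0.597), np.float64(-0.333), np.float64(-0.001))]
[(np.float64(0.626), np.float64(-0.291), np.float64(0.394)), (np.float64(0.613), np.float64(-0.29), np.float64(0.395)), (np.float64(0.612), np.float64(-0.297), np.float64(0.369)), (np.float64(0.612), np.float64(-0.305), np.float64(0.336)), (np.float64(0.611), np.float64(-0.314), np.float64(0.302)), (np.float64(0.612), np.float64(-0.325), np.float64(0.26)), (np.float64(0.612),
[... 522 characters left out ...]
np.float64(0.613), np.float64(-0.348), np.float64(0.331)), (np.float64(0.611), np.float64(-0.358), np.float64(0.298)), (np.float64(0.612), np.float64(-0.371), np.float64(0.256)), (np.float64(0.613), np.float64(-0.385), np.float64(0.212)), (np.float64(0.612), np.float64(-0.399), np.float64(0.167)), (np.float64(0.613), np.float64(-0.415), np.float64(0.113)), (np.float64(0.612), np.float64(-0.432), np.float64(0.057)), (np.float64(0.611), np.float64(-0.45), np.float64(-0.002)), (np.float64(0.592), np.float64(-0.447), np.float64(0.003))]
row [-59.545, -2.72, -2.157, 0.003, -0.001, 0.061] grasp [0.4813 0.2442 0.1187] t 6.8 q [ 0.33 -0.03  1.93  0.    1.24  0.27] F [ 0.3 -0.6 -0.1] op 0.0706 gf 0.0
```

{"method": "arm_command", "body": {"plan": [[[-59.5,-2.7,-2,0,0,0.061],[-59.5,-2.7,-2,0,0,0.061],[-59.5,-2.7,-2,0,0,0.061],[-59.5,-2.7,-2,0,0,0.061],[-59.5,-2.7,-2,0,0,0.061],[-59.5,-2.7,-2,0,0,0.061],[-59.5,-2.7,-2,0,0,0.061],[-59.5,-2.7,-2,0,0,0.061],[-59.5,-2.7,-2,0,0,0.061],[-59.5,-2.7,-2,0,0,0.061],[-59.5,-2.7,-2,0,0,0.061],[-59.5,-2.7,-2,0,0,0.061]]], "gripper": -1}}

```text
t: 7.75
tool_pos: [0.4873, -0.2576, 0.287]
tool_rot: [-2.22, -2.219, 0.001]
contact_force: [0.6, -0.4, 0.3]
opening: 0.0853
grip_force: 0.0
```

```bash
python3 -c "
from h import *
go(.506,-.352,.14,0)"
```

```text
row [-9.443, 1.876, -0.799, -0.003, -0.002, -0.0] grasp [ 0.4869 -0.2572  0.132 ] t 7.8 q [-0.62 -0.02  1.89  0.    1.27 -0.62] F [ 0.6 -0.4  0.3] op 0.0853 gf 0.0
```

{"method": "arm_command", "body": {"plan": [[[-9.4,1.9,-0.8,0,0,0],[-9.4,1.9,-0.8,0,0,0],[-9.4,1.9,-0.8,0,0,0],[-9.4,1.9,-0.8,0,0,0],[-9.4,1.9,-0.8,0,0,0]]]}}

```text
t: 8.17
tool_pos: [0.5069, -0.3497, 0.295]
tool_rot: [-2.22, -2.218, -0.0]
contact_force: [0.0, 0.4, -0.6]
opening: 0.0856
grip_force: 0.0
```

```bash
python3 -c "
from h import *
snap('wrist','w4')
P,m=cloud('w4')
w=m&(P[...,2]>.02)&(P[...,2]<.034)&(np.hypot(P[...,0]-.506,P[...,1]+.352)<.045)
pt=(P[w][:,:2]*1000).astype(np.float32);print(len(pt),cv2.minEnclosingCircle(pt),np.percentile(P[w][:,2],[10,90]),load('w4')['im'][w].mean(0))
go(.506,-.352,.024,0)"
```

```text
3277 ((505.9759826660156, -353.2843322753906), 28.281238555908203) [0.02621992 0.02823554] [246.86969789 251.20140372 224.62191028]
row [-0.349, -0.058, 11.632, -0.002, -0.003, 0.0] grasp [ 0.5065 -0.3484  0.14  ] t 8.2 q [-0.72  0.12  1.73  0.    1.3  -0.72] F [-0.9 -0.4 -0. ] op 0.0855 gf 0.0
```

View pics/w4.png

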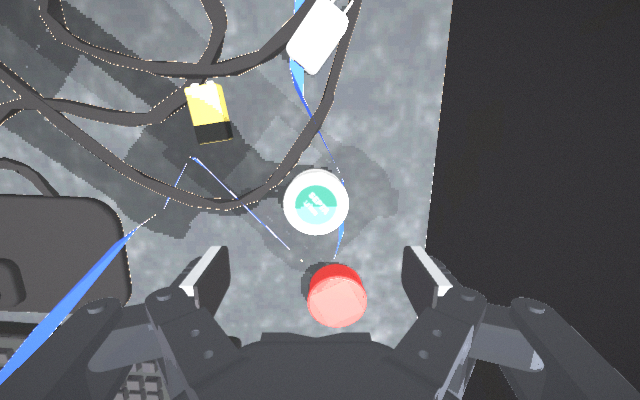

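{"method": "arm_command", "body": {"plan": [[[-0.45,0,4,0,0,0],[-0.45,0,7.5,0,0,0],[-0.45,0,9.8,0,0,0],[-0.45,0,11,0,0,0],[-0.45,0,11.5,0,0,0],[-0.45,0,11.5,0,0,0],[-0.45,0,11.5,0,0,0]]]}}

```text
t: 8.8
tool_pos: [0.508, -0.3541, 0.1833]
tool_rot: [2.219, 2.221, 0.0]
contact_force: [-0.9, 0.8, 0.1]
opening: 0.0852
grip_force: 0.0
```

{"method": "arm_command", "body": {"plan": [[[0,0,0,0,0,0],[0,0,0,0,0,0],[0,0,0,0,0,0],[0,0,0,0,0,0],[0,0,0,0,0,0],[0,0,0,0,0,0],[0,0,0,0,0,0],[0,0,0,0,0,0]]], "gripper": 1}}

```text
t: 9.47
tool_pos: [0.5081, -0.3549, 0.1844]
tool_rot: [2.219, 2.219, 0.001]
contact_force: [-1.5, 0.4, 6.5]
opening: 0.053
grip_force: 41.2
```

{"method": "arm_command", "body": {"plan": [[[0,0,-2,0,0,0],[0,0,-6,0,0,0],[0,0,-10,0,0,0],[0,0,-11.5,0,0,0],[0,0,-11.5,0,0,0]]]}}

```text
t: 9.88
tool_pos: [0.5088, -0.3557, 0.3045]
tool_rot: [2.213, 2.213, 0.001]
contact_force: [0.9, -0.8, 0.0]
opening: 0.0525
grip_force: 42.4
```

```bash
python3 -c "
from h import *
go(.475,.348,.14,.065)"
```

```text
row [70.374, -3.392, 0.366, 0.009, 0.009, -0.065] grasp [ 0.5102 -0.357   0.1495] t 9.9 q [-0.73  0.12  1.71  0.    1.3  -0.73] F [ 0.9 -0.8  0. ] op 0.0525 gf 42.4
```

{"method": "arm_command", "body": {"plan": [[[70.4,-3.6,0.4,0,0,-0.06],[70.4,-3.6,0.4,0,0,-0.06],[70.4,-3.6,0.4,0,0,-0.06],[70.4,-3.6,0.4,0,0,-0.06],[70.4,-3.6,0.4,0,0,-0.06],[70.4,-3.6,0.4,0,0,-0.06],[70.4,-3.6,0.4,0,0,-0.06],[70.4,-3.6,0.4,0,0,-0.06],[70.4,-3.6,0.4,0,0,-0.06],[70.4,-3.6,0.4,0,0,-0.06],[70.4,-3.6,0.4,0,0,-0.06],[70.4,-3.6,0.4,0,0,-0.06]]]}}

```text
t: 10.88
tool_pos: [0.4807, 0.1469, 0.2932]
tool_rot: [-2.154, -2.287, 0.001]
contact_force: [1.5, 0.6, -0.6]
opening: 0.0532
grip_force: 42.3
```

```bash
python3 -c "
from h import *
go(.4745,.3467,.12,.065)"
```

```text
row [19.979, 0.577, 1.845, -0.001, 0.0, -0.005] grasp [0.4806 0.1469 0.1382] t 10.9 q [ 0.15 -0.15  2.   -0.    1.29  0.09] F [ 1.5  0.6 -0.6] op 0.0532 gf 42.3
```

{"method": "arm_command", "body": {"plan": [[[20,0.6,1.8,0,0,0],[20,0.6,1.8,0,0,0],[20,0.6,1.8,0,0,0],[20,0.6,1.8,0,0,0],[20,0.6,1.8,0,0,0],[20,0.6,1.8,0,0,0],[20,0.6,1.8,0,0,0],[20,0.6,1.8,0,0,0],[20,0.6,1.8,0,0,0]]]}}

```text
t: 11.63
tool_pos: [0.4758, 0.344, 0.2755]
tool_rot: [-2.155, -2.286, 0.002]
contact_force: [-0.1, -0.7, -0.0]
opening: 0.053
grip_force: 42.3
```

```bash
python3 -c "
from h import *
snap('wrist','w5')
P,m=cloud('w5')
w=m&(P[...,2]>.11)&(P[...,2]<.135)&(np.hypot(P[...,0]-.475,P[...,1]-.347)<.04)
pt=(P[w][:,:2]*1000).astype(np.float32);print(len(pt),cv2.minEnclosingCircle(pt),np.percentile(P[w][:,2],[5,50,95]),P[w].min(0),P[w].max(0))
go(.4745,.3467,.032,.065)"
```

```text
11514 ((474.7730712890625, 350.35430908203125), 39.834754943847656) [0.1162951  0.11839106 0.12954231] [0.4350216  0.31821097 0.1100139 ] [0.51452848 0.37411914 0.13499332]
row [0.302, -0.122, 8.907, -0.0, 0.0, -0.007] grasp [0.4759 0.3437 0.1208] t 11.7 q [ 0.5   0.08  1.81 -0.    1.25  0.44] F [ 0.1 -0.6 -0.9] op 0.0532 gf 42.3
```

{"method": "arm_command", "body": {"plan": [[[0.1,-0.1,3,0,0,0],[0.1,-0.1,5.5,0,0,0],[0.1,-0.1,7,0,0,0],[0.1,-0.1,8,0,0,0],[0.1,-0.1,8.5,0,0,0],[0.1,-0.1,8.7,0,0,0],[0.1,-0.1,8.7,0,0,0],[0.1,-0.1,8.7,0,0,0],[0.1,-0.1,8.7,0,0,0]]]}}

```text
t: 12.43
tool_pos: [0.4753, 0.3463, 0.1905]
tool_rot: [2.153, 2.286, 0.004]
contact_force: [0.7, 0.7, -0.1]
opening: 0.0529
grip_force: 42.3
```

{"method": "arm_command", "body": {"plan": [[[0,0,0,0,0,0],[0,0,0,0,0,0],[0,0,0,0,0,0],[0,0,-0.5,0,0,0],[0,0,-2,0,0,0],[0,0,-5,0,0,0],[0,0,-9,0,0,0],[0,0,-9,0,0,0],[0,0,-9,0,0,0]]], "gripper": -0.65}}

```text
t: 13.18
tool_pos: [0.4759, 0.3467, 0.2834]
tool_rot: [2.152, 2.285, 0.012]
contact_force: [-0.3, 0.2, 0.1]
opening: 0.0703
grip_force: 0.0
```

```bash
python3 -c "
from h import *
snap('wrist','w6')
P,m=cloud('w6')
w=m&(P[...,2]>.02)&(P[...,2]<.04)&(np.hypot(P[...,0]-.475,P[...,1]-.347)<.034)
pt=(P[w][:,:2]*1000).astype(np.float32);print(len(pt),cv2.minEnclosingCircle(pt),np.percentile(P[w][:,2],[5,50,95]),P[w].min(0),P[w].max(0))
A=np.c_[P[w][:,:2],np.ones(w.sum())];print(np.linalg.lstsq(A,P[w][:,2],rcond=None)[0])
go(.4962,-.1054,.14,0)"
```

```text
3717 ((474.8216247558594, 348.4323425292969), 28.403364181518555) [0.02824161 0.02981584 0.03100365] [0.44692904 0.32057291 0.02207931] [0.50283685 0.37659793 0.03252138]
[ 0.00086597 -0.01172189  0.03339211]
row [-45.207, -0.6, -1.449, 0.003, -0.001, 0.06] grasp [0.4755 0.3465 0.1258] t 13.2 q [ 0.5   0.07  1.81 -0.    1.26  0.44] F [-0.9 -0.2 -1.2] op 0.0707 gf 0.0
```

View pics/w6.png

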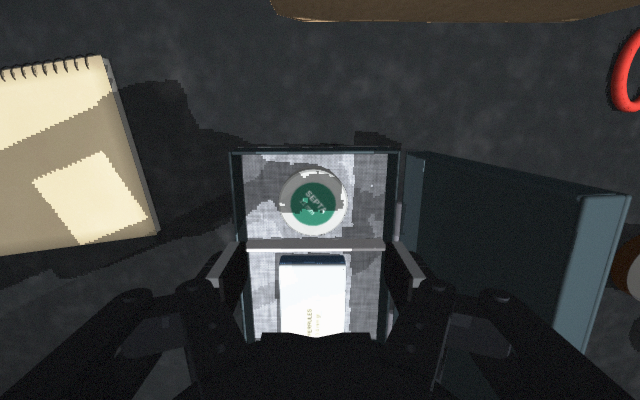

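```bash
python3 -c "
from h import *
go(.4755,.3465,.24,.065);go(.648,.302,.24,.065)"
```

```text
row [0.039, 0.077, -11.387, 0.003, -0.001, -0.005] grasp [0.4755 0.3465 0.1258] t 13.2 q [ 0.5   0.07  1.81 -0.    1.26  0.44] F [-0.9 -0.2 -1.2] op 0.0707 gf 0.0
row [-5.439, 17.028, -11.346, 0.003, -0.001, -0.005] grasp [0.4755 0.3465 0.1258] t 13.2 q [ 0.5   0.07  1.81 -0.    1.26  0.44] F [-0.9 -0.2 -1.2] op 0.0707 gf 0.0
```

{"method": "arm_command", "body": {"plan": [[[0,0,-4,0,0,0],[0,0,-8,0,0,0],[0,0,-11.4,0,0,0],[-5.4,17,-11.4,0,0,0],[-5.4,17,-11.4,0,0,0],[-5.4,17,-11.4,0,0,0],[-5.4,17,-11.4,0,0,0],[-5.4,17,-11.4,0,0,0],[-5.4,17,-11.4,0,0,0],[-5.4,17,-11.4,0,0,0]]], "gripper": 1}}

```text
t: 14.07
tool_pos: [0.6475, 0.3021, 0.3906]
tool_rot: [-2.153, -2.285, 0.005]
contact_force: [0.4, 0.9, 0.0]
opening: -0.0003
grip_force: 0.0
```

```bash
python3 -c "
from h import *
go(.648,.302,.15,.065)
snap('wrist','w7')"
```

```text
row [-0.002, 0.081, 8.59, -0.004, 0.001, -0.006] grasp [0.6469 0.3019 0.2356] t 14.1 q [0.33 0.27 1.4  0.   1.48 0.27] F [0.4 0.9 0. ] op -0.0003 gf 0.0
```

View pics/w7.png

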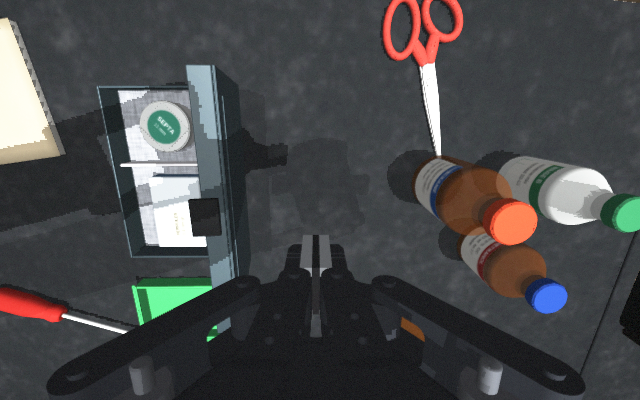

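```bash
python3 -c "
from h import *
P,m=cloud('w7')
for p in ((510,222),(548,297),(470,200),(240,300),(200,72),(205,215)): print(p,P[p[1],p[0]].round(3))
P,m=cloud('top0')
for p in ((166,76),(199,53),(165,158),(130,158),(210,153)): print(p,P[p[1],p[0]].round(3))"
```

```text
(510, 222) [0.795 0.302 0.15 ]
(548, 297) [0.867 0.222 0.125]
(470, 200) [0.782 0.307 0.113]
(240, 300) [0.621 0.311 0.276]
(200, 72) [0.569 0.393 0.164]
(205, 215) [0.569 0.3   0.168]
(166, 76) [0.798 0.297 0.148]
(199, 53) [0.872 0.218 0.126]
(165, 158) [0.573 0.287 0.165]
(130, 158) [0.576 0.375 0.164]
(210, 153) [ 0.629  0.22  -0.001]
```

{"method": "arm_command", "body": {"plan": [[[0,0,4,0,0,0],[0,0,7.5,0,0,0],[0,0,8.5,0,0,0],[0,0,8.5,0,0,0],[0,-2.5,8.5,0,0,0],[0,-3.5,8.5,0,0,0],[0,-4.5,8.5,0,0,0],[0,-5.5,8.3,0,0,0],[0,-6.5,8.2,0,0,0],[0,-7.6,8,0,0,0],[0,-8.6,7.8,0,0,0],[0,-9.6,7.6,0,0,0]]]}}

```text
t: 15.12
tool_pos: [0.5509, 0.2964, 0.3174]
tool_rot: [2.154, 2.287, 0.0]
contact_force: [1.1, 0.8, -0.1]
opening: 0.0001
grip_force: 0.4
```

```bash
python3 -c "
from h import *
go(.5085,.293,.15,.065)
snap('top','t2')
P,m=cloud('t2')
w=m&(abs(P[...,1]-.37)<.01)&(P[...,0]>.4)&(P[...,0]<.62)&(P[...,2]>.04)
print(P[w][::3].round(3))"
```

```text
row [-0.085, -4.251, 1.27, 0.0, 0.0, -0.005] grasp [0.5509 0.2964 0.1624] t 15.1 q [ 0.37  0.12  1.69 -0.    1.33  0.31] F [ 1.1  0.8 -0.1] op 0.0001 gf 0.4
[[0.563 0.361 0.451]]
```

{"method": "arm_command", "body": {"plan": [[[0,-1.1,0.2,0,0,0],[0,-2.2,0.5,0,0,0],[0,-3.2,0.9,0,0,0],[0,-4.2,1.3,0,0,0],[0,-5.2,2,0,0,0],[0,-6.1,2.6,0,0,0],[0,-6.9,3.4,0,0,0],[0,-7.6,4.2,0,0,0],[0,-8.2,5.1,0,0,0],[0,-8.8,6.1,0,0,0],[0,-9.2,7,0,0,0],[0,-9.5,7.6,0,0,0]]]}}

```text
t: 16.17
tool_pos: [0.4561, 0.2906, 0.2391]
tool_rot: [-2.153, -2.287, 0.003]
contact_force: [-0.0, 0.5, -0.3]
opening: -0.0002
grip_force: 0.1
```

```bash
python3 -c "
from h import *
go(.4525,.291,.068,.065)
snap('scene','s2')"
```

```text
row [0.065, -0.353, 1.642, -0.002, 0.001, -0.005] grasp [0.4558 0.2904 0.0841] t 16.2 q [ 0.43  0.02  1.94 -0.    1.19  0.37] F [-0.   0.5 -0.3] op -0.0002 gf 0.1
```

View pics/s2.png

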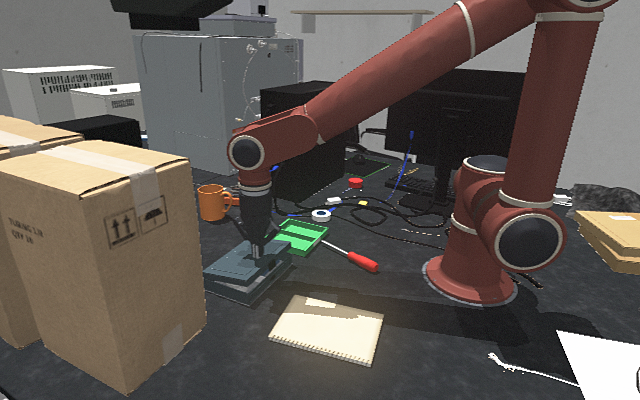

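{"method": "arm_command", "body": {"plan": [[[0,-0.2,0.5,0,0,0],[0,-0.3,0.9,0,0,0],[0,-0.3,1.2,0,0,0],[0,-0.3,1.4,0,0,0],[0,-0.3,1.6,0,0,0],[0,-0.3,1.7,0,0,0],[0,-0.3,1.7,0,0,0]]]}}

```text
t: 16.8
tool_pos: [0.4544, 0.2908, 0.2254]
tool_rot: [-2.154, -2.287, 0.001]
contact_force: [-4.7, -2.2, 6.6]
opening: 0.0002
grip_force: 3.5
```

{"method": "arm_command", "body": {"plan": [[[0,0,0.15,0,0,0],[0,0,0.15,0,0,0],[0,0,-2,0,0,0],[0,0,-5,0,0,0],[0,0,-9,0,0,0],[0,0,-9,0,0,0]]]}}

```text
t: 17.3
tool_pos: [0.4565, 0.2918, 0.3232]
tool_rot: [2.15, 2.283, 0.022]
contact_force: [1.8, 1.4, 1.6]
opening: 0.0003
grip_force: 0.0
```

```bash
python3 -c "
from h import *
go(.4962,-.1054,.14,0)"
```

```text
row [-39.9, 1.545, 2.656, 0.014, -0.006, 0.06] grasp [0.4586 0.2928 0.1682] t 17.3 q [ 0.43 -0.09  1.89 -0.    1.32  0.37] F [1.8 1.4 1.6] op 0.0003 gf 0.0
```

{"method": "arm_command", "body": {"plan": [[[-39.9,1.5,2.4,0,0,0.06],[-39.9,1.5,2.4,0,0,0.06],[-39.9,1.5,2.4,0,0,0.06],[-39.9,1.5,2.4,0,0,0.06],[-39.9,1.5,2.4,0,0,0.06],[-39.9,1.5,2.4,0,0,0.06],[-39.9,1.5,2.4,0,0,0.06],[-39.9,1.5,2.4,0,0,0.06],[-39.9,1.5,2.4,0,0,0.06],[-39.9,1.5,2.4,0,0,0.06],[-39.9,1.5,2.4,0,0,0.06],[-39.9,1.5,2.4,0,0,0.06]]], "gripper": -1}}

```text
t: 18.3
tool_pos: [0.493, -0.108, 0.2902]
tool_rot: [2.225, 2.218, 0.001]
contact_force: [0.0, 0.5, 0.3]
opening: 0.0859
grip_force: 0.0
```

```bash
python3 -c "
from h import *
np.set_printoptions(precision=4,suppress=True)
snap('top','t3'); P,m=cloud('t3')
w=m&(abs(P[...,0]-.481)<.07)&(abs(P[...,1]-.2905)<.1)&(P[...,2]>.045)&(P[...,2]<.07)
A=np.c_[P[w][:,:2]-[.481,.2905],np.ones(w.sum())];print(w.sum(),np.linalg.lstsq(A,P[w][:,2],rcond=None)[0],P[w].min(0),P[w].max(0))
snap('wrist','w8'); P,m=cloud('w8')
w=m&(P[...,2]>.013)&(P[...,2]<.025)&(np.hypot(P[...,0]-.496,P[...,1]+.105)<.045)&(load('w8')['im'].min(-1)>130)
pt=(P[w][:,:2]*1000).astype(np.float32);print(len(pt),cv2.minEnclosingCircle(pt),np.percentile(P[w][:,2],[5,50,95]))
go(.4962,-.1054,.026,0)"
```

```text
3385 [-0.      0.0002  0.0525] [0.4133 0.1906 0.045 ] [0.551  0.3905 0.0595]
2600 ((496.074462890625, -105.78190612792969), 31.09380531311035) [0.0179 0.019  0.0201]
row [0.083, 0.327, 10.933, 0.0, -0.0, 0.0] grasp [ 0.4929 -0.1062  0.135 ] t 18.4 q [-0.36 -0.14  2.    0.    1.28 -0.36] F [ 0.1 -0.2 -0. ] op 0.0856 gf 0.0
```

View pics/w8.png

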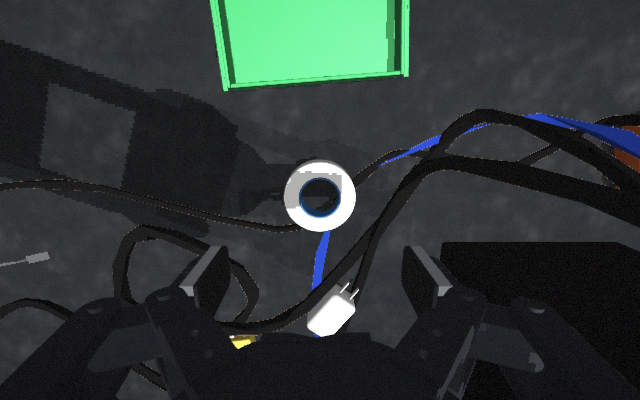

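{"method": "arm_command", "body": {"plan": [[[0,0.3,4,0,0,0],[0,0.3,7.5,0,0,0],[0,0.3,9.5,0,0,0],[0,0.3,10.6,0,0,0],[0,0.3,11.1,0,0,0],[0,0.3,11.1,0,0,0],[0,0.3,11.1,0,0,0]]]}}

```text
t: 18.98
tool_pos: [0.4967, -0.1065, 0.1804]
tool_rot: [2.219, 2.221, 0.002]
contact_force: [0.7, -0.2, 0.8]
opening: 0.0854
grip_force: 0.0
```

{"method": "arm_command", "body": {"plan": [[[0,0,0,0,0,0],[0,0,0,0,0,0],[0,0,0,0,0,0],[0,0,0,0,0,0],[0,0,0,0,0,0],[0,0,0,0,0,0],[0,0,0,0,0,0],[0,0,0,0,0,0]]], "gripper": 1}}

```text
t: 19.65
tool_pos: [0.4969, -0.1071, 0.1814]
tool_rot: [2.22, 2.219, 0.002]
contact_force: [-1.9, 1.0, 6.5]
opening: 0.0596
grip_force: 42.1
```

{"method": "arm_command", "body": {"plan": [[[0,0,-2,0,0,0],[0,0,-6,0,0,0],[0,0,-9,0,0,0],[0,0,-9,0,0,0],[0,0,-9,0,0,0]]]}}

```text
t: 20.07
tool_pos: [0.497, -0.1072, 0.2726]
tool_rot: [2.217, 2.217, 0.005]
contact_force: [0.4, 0.3, -1.3]
opening: 0.0595
grip_force: 43.7
```

```bash
python3 -c "
from h import *
go(.484,.0995,.10,.074)"
```

```text
row [20.674, -1.31, 1.727, 0.006, 0.003, -0.074] grasp [ 0.498  -0.1076  0.1176] t 20.1 q [-0.36 -0.11  2.    0.    1.24 -0.36] F [ 0.4  0.3 -1.3] op 0.0595 gf 43.7
```

{"method": "arm_command", "body": {"plan": [[[20.7,-1.3,1.7,0,0,-0.074],[20.7,-1.3,1.7,0,0,-0.074],[20.7,-1.3,1.7,0,0,-0.074],[20.7,-1.3,1.7,0,0,-0.074],[20.7,-1.3,1.7,0,0,-0.074],[20.7,-1.3,1.7,0,0,-0.074],[20.7,-1.3,1.7,0,0,-0.074],[20.7,-1.3,1.7,0,0,-0.074],[20.7,-1.3,1.7,0,0,-0.074]]]}}

```text
t: 20.82
tool_pos: [0.4828, 0.0993, 0.2514]
tool_rot: [-2.139, -2.3, 0.002]
contact_force: [0.5, -0.8, -0.6]
opening: 0.059
grip_force: 43.6
```

```bash
python3 -c "
from h import *
snap('wrist','w9'); P,m=cloud('w9')
w=m&(P[...,2]>.085)&(P[...,2]<.11)&(np.hypot(P[...,0]-.484,P[...,1]-.0995)<.036)&(load('w9')['im'].min(-1)>130)
print(w.sum(),P[w].min(0),P[w].max(0),np.percentile(P[w][:,2],[5,50,95]))
im=load('w9')['im'];g=m&(P[...,2]>.02)&(P[...,2]<.026)&(im[...,1]>im[...,2]*1.3)&(abs(P[...,1]-.065)<.1);print(P[g].min(0),P[g].max(0))
go(.484,.0995,.032,.074)"
```

```text
7131 [0.45223261 0.06956403 0.08500954] [0.51213209 0.13167943 0.09106685] [0.08798272 0.08898348 0.08993407]
[ 0.41046189 -0.014399    0.02000297] [0.55700858 0.14979252 0.0242269 ]
row [0.036, 0.11, 6.495, -0.001, 0.0, -0.002] grasp [0.4829 0.099  0.0967] t 20.9 q [ 0.05 -0.12  2.05 -0.    1.21 -0.02] F [ 0.3  0.4 -0.8] op 0.0592 gf 43.6
```

View pics/w9.png

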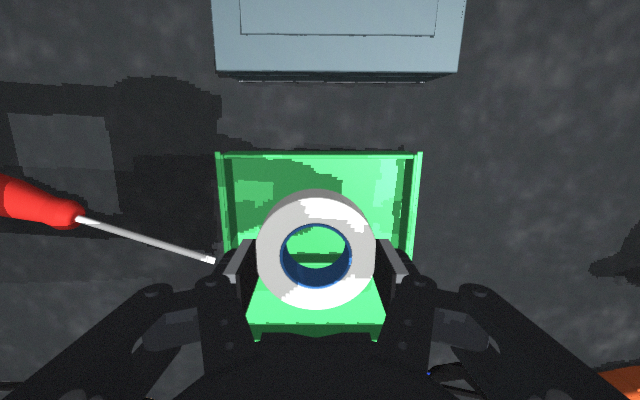

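{"method": "arm_command", "body": {"plan": [[[0.1,0.1,3,0,0,0],[0.1,0.1,5,0,0,0],[0.1,0.1,6,0,0,0],[0.1,0.1,6.5,0,0,0],[0.1,0.1,6.55,0,0,0],[0.1,0.1,6.55,0,0,0],[0.1,0.1,6.55,0,0,0]]]}}

```text
t: 21.45
tool_pos: [0.4846, 0.1011, 0.1878]
tool_rot: [2.137, 2.3, 0.003]
contact_force: [0.3, 1.0, -0.1]
opening: 0.0592
grip_force: 43.6
```

{"method": "arm_command", "body": {"plan": [[[0,0,0,0,0,0],[0,0,0,0,0,0],[0,0,0,0,0,0],[0,0,-0.5,0,0,0],[0,0,-2,0,0,0],[0,0,-5,0,0,0],[0,0,-9,0,0,0],[0,0,-10,0,0,0],[0,0,-10,0,0,0]]], "gripper": -0.65}}

```text
t: 22.2
tool_pos: [0.4856, 0.1015, 0.292]
tool_rot: [2.133, 2.297, 0.011]
contact_force: [0.5, -0.4, 0.2]
opening: 0.0706
grip_force: 0.0
```

```bash
python3 -c "
from h import *
snap('wrist','w10'); P,m=cloud('w10')
w=m&(P[...,2]>.01)&(P[...,2]<.035)&(np.hypot(P[...,0]-.484,P[...,1]-.1005)<.036)&(load('w10')['im'].min(-1)>130)&(load('w10')['im'][...,2]>150)
print(w.sum(),P[w].min(0),P[w].max(0),np.percentile(P[w][:,2],[5,50,95]))
go(.417,-.2775,.14,.03)"
```

```text
2639 [0.45384887 0.07155894 0.01037547] [0.51519995 0.13333741 0.02426657] [0.02091375 0.02205993 0.02315756]
row [-37.288, -9.545, -0.597, 0.005, 0.0, 0.044] grasp [0.4854 0.1015 0.1342] t 22.2 q [ 0.06 -0.16  2.02 -0.    1.28 -0.02] F [-0.3  0.3 -0.6] op 0.0704 gf 0.0
```

{"method": "arm_command", "body": {"plan": [[[-37.3,-9.5,-0.6,0,0,0],[-37.3,-9.5,-0.6,0,0,0],[-37.3,-9.5,-0.6,0,0,0],[-37.3,-9.5,-0.6,0,0,0],[-37.3,-9.5,-0.6,0,0,0],[-37.3,-9.5,-0.6,0,0,0],[-37.3,-9.5,-0.6,0,0,0],[-37.3,-9.5,-0.6,0,0,0],[-37.3,-9.5,-0.6,0,0,0],[-37.3,-9.5,-0.6,0,0,0],[-37.3,-9.5,-0.6,0,0,0],[-37.3,-9.5,-0.6,0,0,0]]], "gripper": -0.4}}

```text
t: 23.25
tool_pos: [0.4162, -0.2774, 0.2908]
tool_rot: [-2.137, -2.298, -0.001]
contact_force: [0.4, 0.1, 0.6]
opening: 0.0594
grip_force: 0.0
```

```bash
python3 -c "
from h import *
snap('wrist','w11'); P,m=cloud('w11')
w=m&(P[...,2]>.0135)&(P[...,2]<.02)&(np.hypot(P[...,0]-.417,P[...,1]+.2775)<.032)
pt=(P[w][:,:2]*1000).astype(np.float32);print(len(pt),cv2.minAreaRect(pt),np.percentile(P[w][:,2],[5,50,95]))
go(.417,-.2775,.023,.08)
cv2.imwrite('pics/w11c.png',load('w11')['im'])"
```

```text
1617 ((416.1032409667969, -273.85015869140625), (28.890047073364258, 56.13490676879883), 4.3087873458862305) [0.01566448 0.01693923 0.01810337]
row [-0.117, 0.071, 11.33, -0.002, -0.003, -0.006] grasp [ 0.4161 -0.2763  0.136 ] t 23.3 q [-0.74 -0.15  2.01  0.    1.29 -0.81] F [ 0.4  0.2 -0.6] op 0.06 gf 0.0
```

View pics/w11.png

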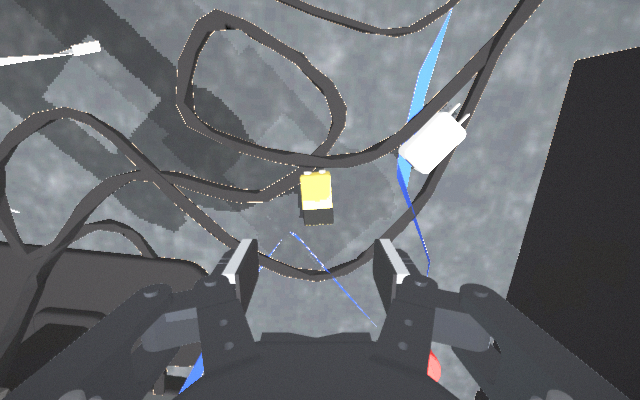

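{"method": "arm_command", "body": {"plan": [[[-0.1,0,4,0,0,0],[-0.1,0,7.5,0,0,0],[-0.1,0,9.7,0,0,0],[-0.1,0,10.9,0,0,0],[-0.1,0,11.3,0,0,0],[-0.1,0,11.3,0,0,0],[-0.1,0,11.3,0,0,0]]]}}

```text
t: 23.88
tool_pos: [0.4176, -0.2786, 0.1808]
tool_rot: [2.135, 2.302, 0.0]
contact_force: [-0.4, -0.2, 0.3]
opening: 0.0597
grip_force: 0.0
```

{"method": "arm_command", "body": {"plan": [[[0,0,0,0,0,0],[0,0,0,0,0,0],[0,0,0,0,0,0],[0,0,0,0,0,0],[0,0,0,0,0,0],[0,0,0,0,0,0],[0,0,0,0,0,0],[0,0,0,0,0,0]]], "gripper": 1}}

```text
t: 24.55
tool_pos: [0.4174, -0.2793, 0.1813]
tool_rot: [2.136, 2.3, 0.0]
contact_force: [-0.8, 1.2, 5.4]
opening: 0.0253
grip_force: 38.9
```

{"method": "arm_command", "body": {"plan": [[[0,0,-2,0,0,0],[0,0,-6,0,0,0],[0,0,-9,0,0,0],[0,0,-9,0,0,0],[0,0,-9,0,0,0]]]}}

```text
t: 24.97
tool_pos: [0.4174, -0.2794, 0.2724]
tool_rot: [2.134, 2.298, 0.0]
contact_force: [-0.8, 0.2, -0.6]
opening: 0.0253
grip_force: 38.9
```

```bash
python3 -c "
from h import *
go(.4895,.024,.10,.074)"
```

```text
row [29.732, 9.423, 1.679, 0.004, 0.004, -0.0] grasp [ 0.4181 -0.28    0.1174] t 25.0 q [-0.74 -0.12  2.01 -0.    1.24 -0.81] F [-0.8  0.2 -0.6] op 0.0253 gf 38.9
```

{"method": "arm_command", "body": {"plan": [[[29.7,9.4,1.5,0,0,0],[29.7,9.4,1.5,0,0,0],[29.7,9.4,1.5,0,0,0],[29.7,9.4,1.5,0,0,0],[29.7,9.4,1.5,0,0,0],[29.7,9.4,1.5,0,0,0],[29.7,9.4,1.5,0,0,0],[29.7,9.4,1.5,0,0,0],[29.7,9.4,1.5,0,0,0],[29.7,9.4,1.5,0,0,0],[29.7,9.4,1.5,0,0,0],[29.7,9.4,1.5,0,0,0]]]}}

```text
t: 25.97
tool_pos: [0.4881, 0.0236, 0.2537]
tool_rot: [-2.139, -2.3, 0.002]
contact_force: [0.3, -0.6, -0.7]
opening: 0.0251
grip_force: 38.9
```

```bash
python3 -c "
from h import *
snap('wrist','w12'); P,m=cloud('w12')
go(.490,.0243,.0305,.074)
im=load('w12')['im'].astype(int); w=m&(im[...,2]-im[...,0]>60)&(im[...,1]-im[...,0]>60)&(P[...,2]>.05)&(P[...,2]<.13)
print(w.sum(),P[w].min(0),P[w].max(0),np.percentile(P[w][:,2],[5,50,95]))"
```

```text
row [0.075, 0.19, 6.883, -0.001, 0.0, -0.002] grasp [0.4881 0.0234 0.099 ] t 26.0 q [-0.1  -0.13  2.06 -0.    1.22 -0.18] F [ 0.   0.  -0.6] op 0.025 gf 38.9
2767 [0.47242955 0.01592401 0.08672565] [0.50013743 0.04793031 0.09131617] [0.08817292 0.08919021 0.09013862]
```

View pics/w12.png

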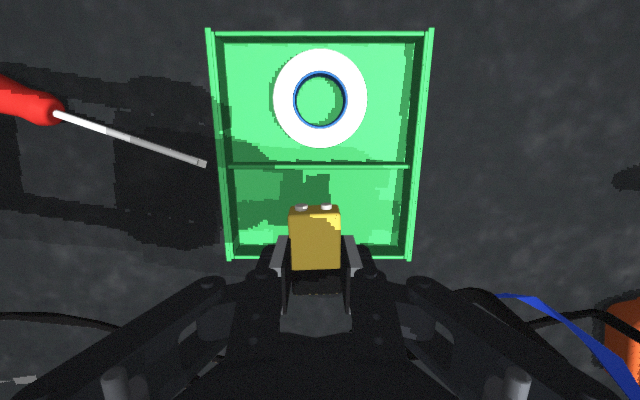

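{"method": "arm_command", "body": {"plan": [[[0.1,0.2,3,0,0,0],[0.1,0.2,5,0,0,0],[0.1,0.2,6.2,0,0,0],[0.1,0.2,6.6,0,0,0],[0.1,0.2,6.8,0,0,0],[0.1,0.2,6.8,0,0,0],[0.1,0.2,6.8,0,0,0]]]}}

```text
t: 26.6
tool_pos: [0.4911, 0.0254, 0.1877]
tool_rot: [2.137, 2.3, 0.002]
contact_force: [0.3, 0.9, 0.1]
opening: 0.025
grip_force: 38.9
```

{"method": "arm_command", "body": {"plan": [[[0,0,0,0,0,0],[0,0,0,0,0,0],[0,0,0,0,0,0],[0,0,-0.5,0,0,0],[0,0,-2,0,0,0],[0,0,-5,0,0,0],[0,0,-9,0,0,0],[0,-9,-12,0,0,0],[0,-9,-14,0,0,0],[0,-9,-14,0,0,0],[0,-9,-14,0,0,0]]], "gripper": -0.1}}

```text
t: 27.52
tool_pos: [0.3993, 0.019, 0.3304]
tool_rot: [2.134, 2.298, 0.006]
contact_force: [0.7, 0.0, 0.3]
opening: 0.0471
grip_force: 0.0
```

```bash
python3 -c "
from h import *
snap('top','t4'); snap('wrist','w13'); P,m=cloud('w13')
im=load('w13')['im'].astype(int); w=m&(im[...,2]-im[...,0]>60)&(im[...,1]-im[...,0]>60)&(P[...,2]>.01)&(P[...,2]<.05)&(abs(P[...,0]-.49)<.07)&(abs(P[...,1]-.024)<.05)
print(w.sum(),P[w].min(0),P[w].max(0),np.percentile(P[w][:,2],[5,50,95]))
P,m=cloud('t4')
w=m&(abs(P[...,0]-.481)<.05)&(abs(P[...,1]-.2905)<.08)&(P[...,2]>.045)&(P[...,2]<.07)
A=np.c_[P[w][:,:2]-[.481,.2905],np.ones(w.sum())];print(w.sum(),np.linalg.lstsq(A,P[w][:,2],rcond=None)[0])
go(.49,.02,.14,.07)
cv2.imwrite('pics/fin.png',np.vstack([cv2.resize(load('t4')['im'][140:250,110:470],(720,220)),cv2.resize(load('w13')['im'],(576,360))[:,:576] if 0 else cv2.copyMakeBorder(cv2.resize(load('w13')['im'],(576,360)),0,0,0,144,0)]))"
```

```text
827 [0.47570597 0.01749202 0.01423546] [0.50439495 0.04994874 0.02165975] [0.01835234 0.01979437 0.02090531]
2090 [0.00393505 0.0003389  0.05279531]
row [-0.554, 8.916, 3.329, 0.003, 0.001, 0.004] grasp [0.4011 0.0189 0.1727] t 27.6 q [-0.14 -0.48  2.19  0.    1.42 -0.21] F [-0.4 -0.1 -0.5] op 0.047 gf 0.0
```

View pics/fin.png

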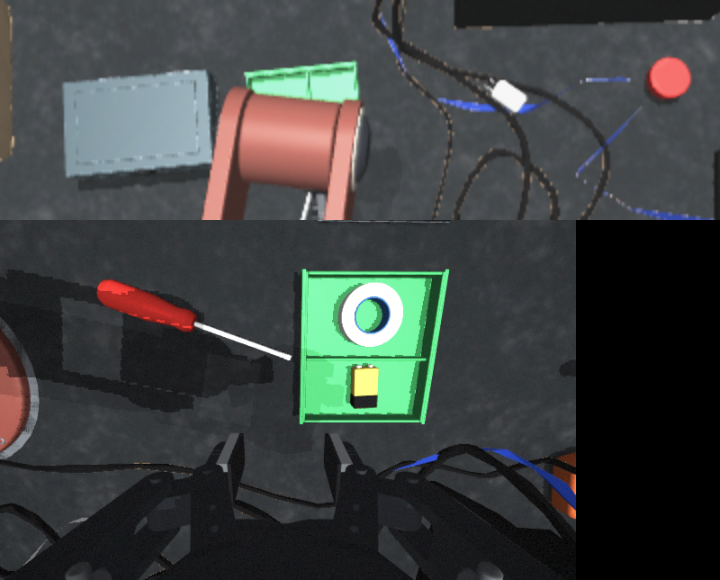

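The closing picture shows the lid shut, with the tape roll and battery flat in their compartments and the charger in place. I'm handing it in.

```bash
python3 -c "
from station import *
print(finish_job())"
```

```text
the job is handed in; nothing more can be done
None
```

Both kits are made up and the job is handed in at about 28 s: the tin and ferrule box are in the case with its lid shut, the tape and battery lie flat in the tray, and the charger was left alone; I was not shown the verdict.

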